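# Lock the last quarter-turn fastener of an instrument's access cover

### The arm

A 6-joint arm with a two-finger parallel gripper is mounted at the origin on a cart in front of the work surface, level with it; the furniture and walls round the work are solid. World frame = base frame: x ahead of the robot, y to its left, z up, the work surface at z = 0. Lengths are in m, angles in rad, forces in N, time in s.
With the tool pointing down it reaches from about 0.3 to 0.775 m from the base axis. Payload 14.6 kg.
Tool frame: the origin (TCP) lies midway between the tips of the shut fingers; the grasp point (between the pads) lies 19 mm behind it; z points along the fingers, y is the direction in which the jaws open and shut (so a half turn about z gives the same grasp; the last joint's range is limited). The gripper opens to 94 mm and grips with 3 to 60 N. Pads are 16 mm wide; open, the fingers measure 119 mm over their backs; the gripper's body (75 mm by 177 mm) begins 78 mm behind the grasp point.
Start: joints at [1.064, 0.3, 1.521, -0, 1.321, -0.067], TCP at [0.234, 0.498, 0.205] pointing down, gripper open.
Joint ranges: [-3.03, 3.03], [-0.79, 2.21], [0.23, 2.52], [-1.04, 4.18], [0, 3.07], [-2.55, 2.55]. Speed limits (rad/s): [2.22, 2.22, 2.57, 3.14, 3.14, 3.14].

### API

Orientations are given as [roll, pitch, yaw] about the fixed x, y, z axes, in that order (R = Rz(yaw) Ry(pitch) Rx(roll)).
In Python, from station import readout, imaging, job gives the robot as it stands.
- The arm moves only by the tool arm_command, never from a script. Its argument "increments" is a list of rows, each an object with "gripper": the opening, from 0 (shut) to 1 (fully open); "slide": the shift along the world's x, y, z in m, a list of three; "yaw": the turn about the world's z in rad. A call has 1 to 8 rows; each row is the pose to reach, as a shift and turn from the pose commanded when the call began; what a row does not reach only later rows make up. A row lasts 1/8 s, in which the tool goes at most 62.5 mm and 10.7 degrees, less where a joint would pass 70% of its speed; a pose out of reach is approached as far as the arm can. A call with a gripper value outside its range is refused whole. The fingers move at their own pace and stop on an object; "grip_force" is the grip in N (left out, the last holds). Time passes only in rows, so rows that repeat a pose let the fingers close. It gives the time, the measured TCP pose, the force and the opening at its end, in the units of the state.
- readout.get_obs(): the state, without advancing time (a new reading comes with each control period).
- imaging.camera(name): name is "scene" or "top" or "wrist"; returns a dict with "color" (384x512x3 uint8, red, green, blue), "mtx" (3x3 intrinsics, pixels), "rvec" (rotation vector, rad) and "tvec" (3), from world to camera coordinates, as OpenCV has them. Camera axes: x right, y down, z forward; pixel columns grow to the right and rows downward; lengths in m; the calibration is good to about 2 mm. The wrist camera is an equidistant fisheye: a pixel r from the principal point sees the ray r / f radians off the axis. A picture is of the moment at which its call begins. There is no depth.
- job.hand_in(): hands the job in, once; it reports no verdict.
The state is a dict: "time_s": time; "qpos": joint angles; "joint_vel": joint speeds; "tau": joint torques, N m; "ee_pos": TCP position; "eef_rot": TCP orientation; "force": force on the tool from outside, world axes, zero at the start; "moment": the same for the moment, N m; "grip_width": finger opening in m.
Only numpy, scipy, OpenCV 4.12 (cv2) and the standard library are available. Lean on these libraries where they do the work, as an engineer would, in place of code of your own. Each camera call takes 0.05 s, during which the arm holds its last target. There are 200 camera calls.

### The job

The aluminium access cover of the low grey instrument box is held by four sprung quarter-turn wing fasteners. Three are locked; one was left open and stands proud with its wing crosswise to the others. Push that one in, turn it a quarter turn clockwise (seen from above) until it locks with its wing in line with the others, then let go, and leave the blank steel flange lying on the cover where it is.

Things in the scene. Friction and masses are not known exactly. Their poses are not given: they have to be found in the camera images.
- stud_grip (a point): grip point on the open fastener: an upright dark steel wing, 36 mm long, 10 thick, 28 high, on a disc 40 mm across and 4 thick. The point is on the turning axis, 7 mm below the wing's top, 21 above the disc's top, 100 above the worktop at the start (disc's underside 17 above the cover); it moves with the wing. x along the wing, y across its thickness, z up
- housing: grey box, 174 x 244 mm, cover top 58 mm above the worktop; origin at the centre of its underside, x along the short side, y along the long side, yaw within 20 degrees of world. Fasteners stand at x +-52, y +-88 mm; any one can be the open one, its wing along x. The three locked ones sit 4.5 mm lower, wings along y
- stud_push (a joint): how far the open fastener is pushed straight down, m: 0 proud, 0.012 end stop. A spring pushes it up, 6 N at 0, 11 N at the stop. Turn it only while pushed in more than 0.0075 (aim for 0.0095); else its pins stop it. Let go when turned 1.25 rad or more, it springs back up to about 0.0045 and is caught there: locked. Turned less: not locked
- stud_turn (a joint): how far the open fastener is turned, rad: 0 to 0.1 at the start (held in its slot, wing crosswise), growing clockwise seen from above, 1.57 at the end stop (wing in line with the others). Light friction, about 0.02 N m
- blank_flange: blank stainless disc, 40 mm across and 10 mm thick, lying loose near the middle of the cover; origin at the centre of its underside; leave it alone

How it is judged:
At the end, for the whole second after the job is handed in: the open fastener is turned clockwise by more than 1.2 rad and has sprung back into its locking notch: pushed in by 3 to 6.2 mm with nothing holding it down (value of joint stud_turn above 1.2 rad and value of joint stud_push between 0.003 and 0.0062 m); the robot touches nothing.
It fails at once if the blank flange on the cover is shifted by more than 25 mm (distance of blank_flange from where it was at the start of the episode above 0.025 m).
It fails at once if the fastener is forced round without being pushed in (value of joint stud_turn between 0.3 and 1.1 rad and value of joint stud_push below 0.0055 m).
It also fails if it takes over 40 s, if anything falls off the work surface, if the arm or the gripper's body presses on something with over 40 N, if the wrist force passes 120 N, or if a joint passes its speed limit or range.

## Working session

There is one attempt and no reset: what is moved stays moved. The work goes in short steps, Python scripts to look and compute and a tool call to move; the robot and the scene stay as the last step left them, time stands still between calls to the robot, and variables do not carry over. Pictures are saved under pics/ and viewed, about 8 in all and at most 12, crops included, and the job is handed in when it is done.

Besides the shell and the picture viewer there is one more tool, called after "Call:" as name([rows], argument=value, ...), one row to a line, values as JSON. arm_command: Moves the arm, as the interface text tells. Its arguments: {"type":"object","properties":{"increments":{"type":"array","items":{"type":"object","properties":{"gripper":{"type":"number"},"slide":{"type":"array","items":{"type":"number"}},"yaw":{"type":"number"}}}},"grip_force":{"type":"number"}},"required":["increments"]}

```bash
mkdir -p pics
cat > h.py <<'E'
from station import readout, imaging, job
import numpy as np, cv2, pickle
def shot(n,f):
    c=imaging.camera(n); cv2.imwrite(f'pics/{f}.png',cv2.cvtColor(c['color'],cv2.COLOR_RGB2BGR)); pickle.dump(c,open(f'pics/{f}.pkl','wb')); return c
def ray(c,u,v):
    R=cv2.Rodrigues(np.array(c['rvec'],float))[0]; t=np.array(c['tvec'],float).ravel()
    p=np.linalg.inv(c['mtx'])@[u,v,1]; return -R.T@t, R.T@p
def atz(c,u,v,z):
    o,d=ray(c,u,v); return o+d*(z-o[2])/d[2]
def proj(c,P):
    return cv2.projectPoints(np.array(P,float).reshape(-1,3),np.array(c['rvec'],float),np.array(c['tvec'],float),np.array(c['mtx'],float),None)[0].reshape(-1,2)
E
python3 - <<'E'
from h import *
a=shot('top','top0');b=shot('scene','scene0')
for c in(a,b): print(c['mtx'].round(1).tolist(),ray(c,256,192)[0].round(3))
print(readout.get_obs())
E
```

```text
[[391.6, 0.0, 257.5], [0.0, 391.6, 195.0], [0.0, 0.0, 1.0]] [ 0.386 -0.045  0.906]
[[384.6, 0.0, 251.6], [0.0, 384.6, 187.8], [0.0, 0.0, 1.0]] [ 0.13  -0.452  0.715]
{'time_s': 0.1, 'qpos': array([ 1.06438722e+00,  3.00385000e-01,  1.52151791e+00, -2.30668376e-05,
        1.32066618e+00, -6.66167292e-02]), 'joint_vel': array([ 0.00014875, -0.00096105, -0.00133596,  0.00044879, -0.00056135,
        0.00017627]), 'tau': array([ 3.91953508e-04, -5.32646728e+01, -3.53281224e+01,  7.08750193e-02,
        2.35506683e-02, -4.62723790e-05]), 'ee_pos': array([0.23406976, 0.4974558 , 0.20496027]), 'eef_rot': array([-3.14061690e+00, -4.27046831e-05,  2.70180598e+00]), 'force': array([ 0.48163248, -0.25914126,  0.51098686]), 'moment': array([-0.01872079, -0.01880762, -0.03943545]), 'grip_width': 0.09414600705920496}
```

View pics/top0.png

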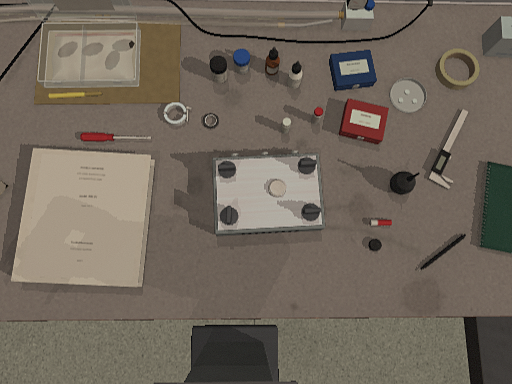

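View pics/scene0.png

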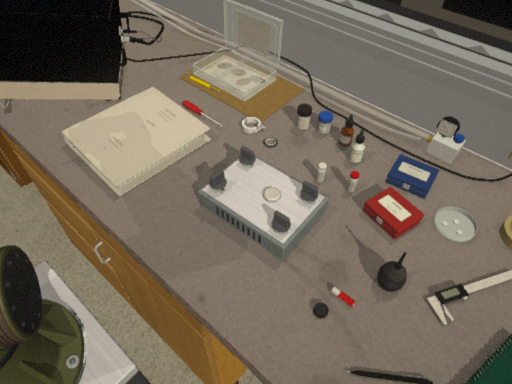

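Top view: box centred near (268,192), flange at (277,188), fasteners near (227,169), (306,166), (229,215) and (311,212). In the scene view the near-left wing (217,186) looks different from the others, so I'll zoom in.

Run:
```python
from h import *
a=cv2.imread('pics/top0.png')[145:243,203:333]; b=cv2.imread('pics/scene0.png')[140:255,190:335]
a=cv2.resize(a,(780,588),interpolation=cv2.INTER_CUBIC); cv2.imwrite('pics/topc.png',a)
b=cv2.resize(b,(725,575),interpolation=cv2.INTER_CUBIC); cv2.imwrite('pics/scenec.png',b)
```

```text
(no output)
```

View pics/topc.png

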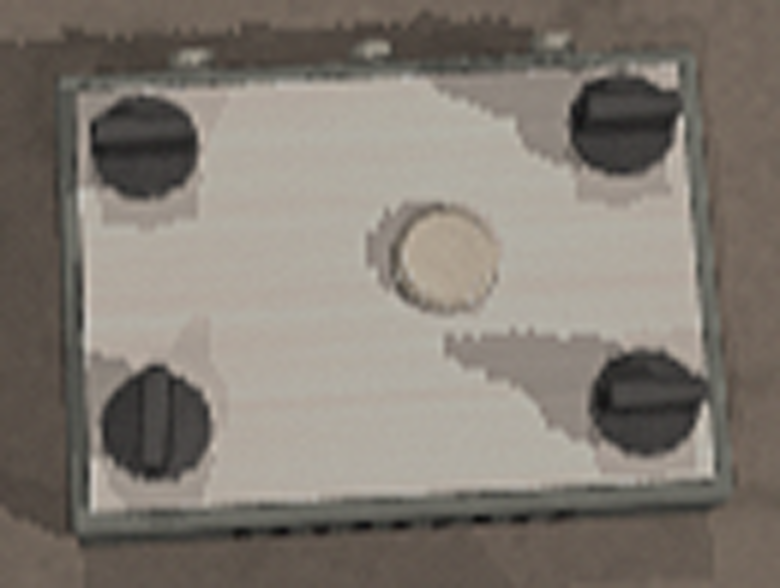

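View pics/scenec.png

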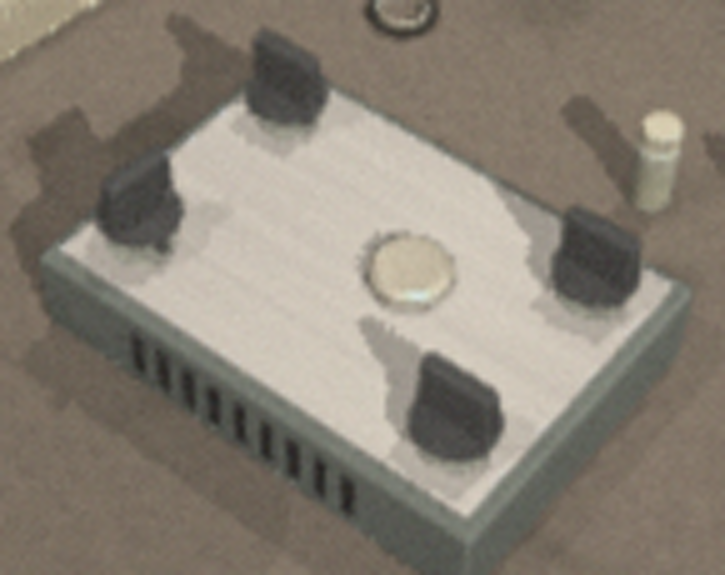

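The open fastener is at lower left in the top view: wing upright in the image, disc at crop (157,421), which is the (-x,+y) corner. The other three wings run along y, and the scene crop agrees. Next I fit the housing pose from all four discs.

Run:
```python
from h import *
from scipy.optimize import least_squares
c=pickle.load(open('pics/top0.pkl','rb'));s=pickle.load(open('pics/scene0.pkl','rb'))
px=lambda p:(203+(p[0]+.5)/6-.5,145+(p[1]+.5)/6-.5)
D=[(145,148),(622,125),(648,402),(157,421)];L=[(52,88),(52,-88),(-52,-88),(-52,88)];Z=[.0745]*3+[.079]
P=np.array([atz(c,*px(d),z) for d,z in zip(D,Z)]);print(P.round(4))
L=np.array(L)/1e3
def f(q):
    R=np.array([[np.cos(q[2]),-np.sin(q[2])],[np.sin(q[2]),np.cos(q[2])]]);return (L@R.T+q[:2]-P[:,:2]).ravel()
r=least_squares(f,[.4,0,0]);print(r.x,(f(r.x)*1e3).round(1))
# wing top ends: crop px
for p in[(156,368),(154,470)]: print(atz(c,*px(p),.107))
g=(f(r.x).reshape(4,2)+P[:,:2])[3]; print('stud',g,'reach',np.hypot(*g))
# check in scene: predicted wing-top centre & locked ones
q=(proj(s,[[*g,.107],[*g,.079]])-[190,140])*5;print(q)
print('flange',atz(c,*px((447,259)),.068))
```

```text
[[ 0.6083 -0.0039  0.0745]
 [ 0.6176 -0.179   0.0745]
 [ 0.5145 -0.1854  0.0745]
 [ 0.5071 -0.0094  0.079 ]]
[ 0.5619054  -0.09443097  0.05021716] [ 1.1 -0.   0.6 -0.7 -0.2  0.5 -1.6  0.2]
[ 0.52141817 -0.01008296  0.107     ]
[ 0.48611503 -0.00972732  0.107     ]
stud [ 0.5055537 -0.0091521] reach 0.5056365347726908
[[131.35514743 165.1228887 ]
 [135.57686015 208.30610927]]
flange [ 0.56847434 -0.11428114  0.068     ]
```

Fit residuals are at most 1.6 mm: stud at about (0.5055, -0.0095), housing yaw 0.05, wing yaw about -0.01. Tool yaw must grow by +0.43 to about 3.13, and the later clockwise turn then stays in joint 6's range. Moving above it.

Call:
arm_command([
  {"gripper": 1,"slide": [0.03,-0.05,0],"yaw": 0.05},
  {"slide": [0.06,-0.11,0],"yaw": 0.1},
  {"slide": [0.09,-0.165,0],"yaw": 0.15},
  {"slide": [0.12,-0.22,0],"yaw": 0.2},
  {"slide": [0.15,-0.275,0],"yaw": 0.25},
  {"slide": [0.18,-0.33,0],"yaw": 0.3},
  {"slide": [0.21,-0.39,0],"yaw": 0.35},
  {"slide": [0.24,-0.45,0],"yaw": 0.4},
], grip_force=40)

```text
invalid input
```

Call:
arm_command([
  {"slide": [0.0315,-0.057,-0.02],"yaw": 0.03},
  {"slide": [0.0315,-0.057,-0.04],"yaw": 0.03},
  {"slide": [0.0315,-0.057,-0.055],"yaw": 0.03},
  {"slide": [0.0315,-0.057,-0.055],"yaw": 0.03},
])

```text
invalid input
```

Run:
```python
from h import *
c=shot('wrist','w1');s=shot('top','top1')
cv2.imwrite('pics/w1b.png',cv2.resize(cv2.imread('pics/w1.png'),(800,600),interpolation=cv2.INTER_CUBIC))
o=readout.get_obs();print({k:np.round(o[k],4) for k in('time_s','qpos','ee_pos','eef_rot','force')})
R=cv2.Rodrigues(np.array(c['rvec'],float))[0];t=np.array(c['tvec']).ravel();print(c['mtx'],-R.T@t,R)
def wp(P):
    q=R@np.array(P)+t;th=np.arctan2(np.hypot(q[0],q[1]),q[2]);d=q[:2]/np.hypot(q[0],q[1]);return d*th*c['mtx'][0,0]+c['mtx'][:2,2]
for P in [(.5055,-.0095,.107),(.5055+.018,-.0095,.107),(.5055-.018,-.0095,.107),(.5055,-.0095,.079)]: print(P,wp(P)*800/512)
```

```text
{'time_s': np.float64(0.2), 'qpos': array([ 1.0644,  0.3002,  1.5213,  0.    ,  1.3207, -0.0666]), 'ee_pos': array([0.2341, 0.4975, 0.2051]), 'eef_rot': array([-3.1409e+00, -1.0000e-04,  2.7018e+00]), 'force': array([-0.3844, -0.6264, -0.0295])}
[[297.31863964   0.         259.92315873]
 [  0.         297.31863964 187.10465816]
 [  0.           0.           1.        ]] [0.16704478 0.52895589 0.38469245] [[ 4.25482162e-01  9.04966482e-01 -7.72833142e-04]
 [ 8.74765492e-01 -4.11063679e-01  2.56538467e-01]
 [ 2.31841031e-01 -1.09828589e-01 -9.66533713e-01]]
(0.5055, -0.0095, 0.107) [138.28744545 640.69270302]
(0.5235, -0.0095, 0.107) [147.44023895 648.61569436]
(0.48749999999999993, -0.0095, 0.107) [129.01626994 632.43918782]
(0.5055, -0.0095, 0.079) [145.81759226 625.46997348]
```

View pics/w1b.png

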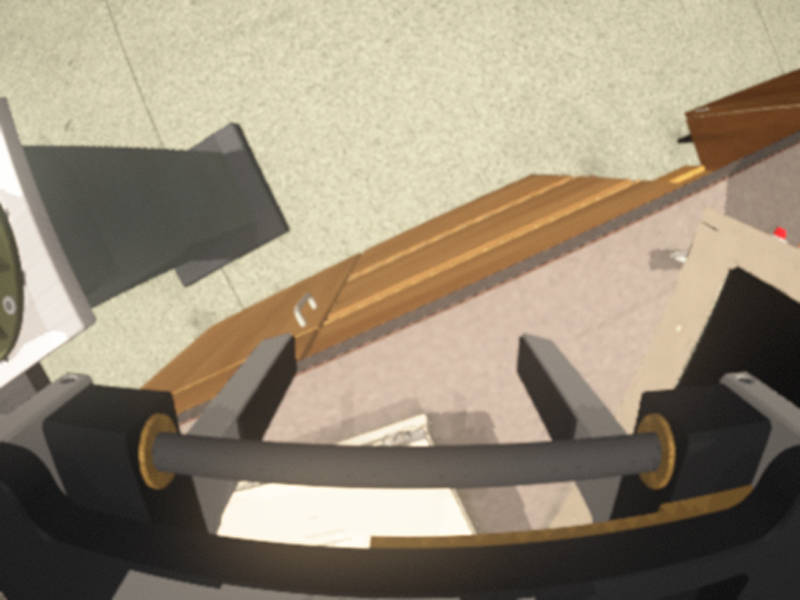

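Both moves were refused and the arm is still at the start; the wrist view shows only the desk edge and the open fingers. The rows probably need all three fields, so I'll retry with each one filled in.

Call:
arm_command([
  {"gripper": 1,"slide": [0.03,-0.05,0],"yaw": 0.05},
  {"gripper": 1,"slide": [0.06,-0.11,0],"yaw": 0.1},
  {"gripper": 1,"slide": [0.09,-0.165,0],"yaw": 0.15},
  {"gripper": 1,"slide": [0.12,-0.22,0],"yaw": 0.2},
  {"gripper": 1,"slide": [0.15,-0.275,0],"yaw": 0.25},
  {"gripper": 1,"slide": [0.18,-0.33,0],"yaw": 0.3},
  {"gripper": 1,"slide": [0.21,-0.39,0],"yaw": 0.35},
  {"gripper": 1,"slide": [0.24,-0.45,0],"yaw": 0.4},
], grip_force=40)

```text
time_s: 1.2
ee_pos: [0.4683, 0.0585, 0.2056]
eef_rot: [3.142, 0.0, 3.103]
force: [0.9, 1.5, 0.1]
grip_width: 0.0938
```

Call:
arm_command([
  {"gripper": 1,"slide": [0.0315,-0.057,-0.02],"yaw": 0.03},
  {"gripper": 1,"slide": [0.0315,-0.057,-0.04],"yaw": 0.03},
  {"gripper": 1,"slide": [0.0315,-0.057,-0.055],"yaw": 0.03},
  {"gripper": 1,"slide": [0.0315,-0.057,-0.055],"yaw": 0.03},
])

```text
time_s: 1.7
ee_pos: [0.4986, 0.0041, 0.1498]
eef_rot: [3.141, -0.002, 3.133]
force: [-0.3, 0.7, 0.5]
grip_width: 0.094
```

Run:
```python
from h import *
c=shot('wrist','w2')
cv2.imwrite('pics/w2b.png',cv2.resize(cv2.imread('pics/w2.png'),(800,600),interpolation=cv2.INTER_CUBIC))
o=readout.get_obs();print({k:np.round(o[k],4) for k in('time_s','qpos','ee_pos','eef_rot','force')})
R=cv2.Rodrigues(np.array(c['rvec'],float))[0];t=np.array(c['tvec']).ravel()
def wp(P):
    q=R@np.array(P)+t;th=np.arctan2(np.hypot(q[0],q[1]),q[2]);d=q[:2]/np.hypot(q[0],q[1]);return d*th*c['mtx'][0,0]+c['mtx'][:2,2]
for P in [(.5055,-.0095,.107),(.5055+.018,-.0095,.107),(.5055-.018,-.0095,.107),(.5055,.0005,.107),(.5055,-.0095,.079)]: print(P,wp(P)*800/512)
```

```text
{'time_s': np.float64(1.75), 'qpos': array([-0.0651,  0.2415,  1.7288,  0.    ,  1.1714, -1.6271]), 'ee_pos': array([0.4991, 0.0042, 0.1507]), 'eef_rot': array([ 3.1416e+00, -1.0000e-04,  3.1328e+00]), 'force': array([0.5835, 1.0353, 0.7322])}
(0.5055, -0.0095, 0.107) [380.1138347  334.37179038]
(0.5235, -0.0095, 0.107) [381.0604412  366.63949384]
(0.48749999999999993, -0.0095, 0.107) [379.21174464 300.39669721]
(0.5055, 0.0005, 0.107) [399.72856906 334.2495312 ]
(0.5055, -0.0095, 0.079) [382.73774909 317.52826976]
```

View pics/w2b.png

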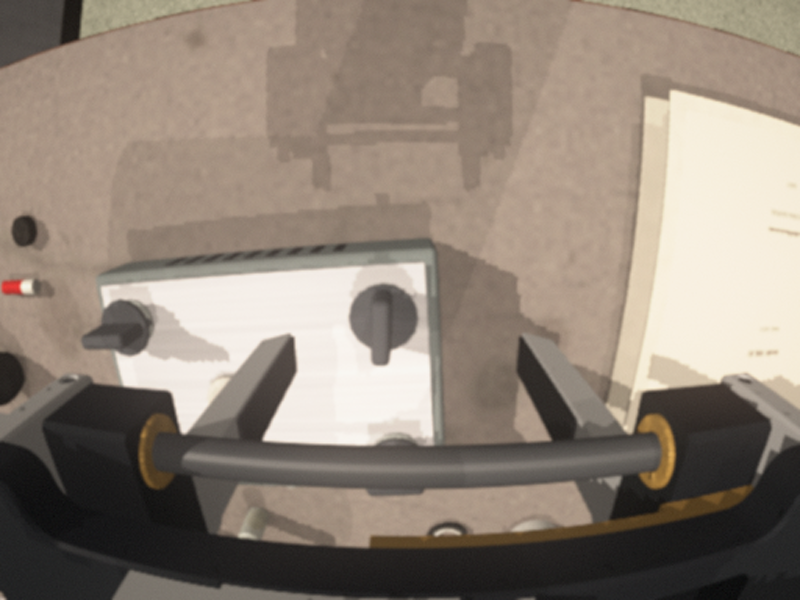

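The wrist view matches: disc at (383,317) against a prediction of (383,318), and the wing's far end at (381,363) against (381,367), with the wing nearly along world x. The TCP stopped short, at (0.499, 0.004), so I'll correct by (+0.0065, -0.0137) and start down.

Call:
arm_command([
  {"gripper": 1,"slide": [0.0065,-0.0137,0],"yaw": 0},
  {"gripper": 0.6,"slide": [0.0065,-0.0137,-0.03],"yaw": 0},
  {"gripper": 0.6,"slide": [0.0065,-0.0137,-0.03],"yaw": 0},
])

```text
time_s: 2.12
ee_pos: [0.5053, -0.0105, 0.1197]
eef_rot: [3.141, -0.002, 3.132]
force: [0.5, -0.6, 0.3]
grip_width: 0.0771
```

Call:
arm_command([
  {"gripper": 0.5,"slide": [0,0.001,-0.02],"yaw": 0},
  {"gripper": 0.4,"slide": [0,0.001,-0.0355],"yaw": 0},
  {"gripper": 0.4,"slide": [0,0.001,-0.0355],"yaw": 0},
  {"gripper": 0,"slide": [0,0.001,-0.0355],"yaw": 0},
  {"gripper": 0,"slide": [0,0.001,-0.0355],"yaw": 0},
  {"gripper": 0,"slide": [0,0.001,-0.0355],"yaw": 0},
  {"gripper": 0,"slide": [0,0.001,-0.0355],"yaw": 0},
  {"gripper": 0,"slide": [0,0.001,-0.0355],"yaw": 0},
], grip_force=40)

```text
time_s: 3.12
ee_pos: [0.5059, -0.0093, 0.0852]
eef_rot: [-3.141, 0.0, 3.132]
force: [-0.2, -2.1, 2.0]
grip_width: 0.0099
```

Call:
arm_command([
  {"gripper": 0,"slide": [0,0,0],"yaw": 0},
  {"gripper": 0,"slide": [0,0,0],"yaw": 0},
])

```text
time_s: 3.38
ee_pos: [0.5059, -0.0093, 0.0852]
eef_rot: [-3.141, 0.0, 3.132]
force: [-0.5, -1.0, 4.5]
grip_width: 0.0098
```

Wing gripped at 9.9 mm. Now pushing down.

Call:
arm_command([
  {"gripper": 0,"slide": [0,0,-0.003],"yaw": 0},
  {"gripper": 0,"slide": [0,0,-0.006],"yaw": 0},
  {"gripper": 0,"slide": [0,0,-0.0095],"yaw": 0},
  {"gripper": 0,"slide": [0,0,-0.0095],"yaw": 0},
  {"gripper": 0,"slide": [0,0,-0.0095],"yaw": 0},
])

```text
time_s: 4.0
ee_pos: [0.5059, -0.0093, 0.0759]
eef_rot: [-3.141, 0.001, 3.132]
force: [-2.2, -1.5, 8.0]
grip_width: 0.01
```

Pushed 9.3 mm at about 8 N, which fits the spring. I'll turn a little first to check it is free.

Call:
arm_command([
  {"gripper": 0,"slide": [0,0,-0.0005],"yaw": -0.08},
  {"gripper": 0,"slide": [0,0,-0.0005],"yaw": -0.16},
  {"gripper": 0,"slide": [0,0,-0.0005],"yaw": -0.22},
  {"gripper": 0,"slide": [0,0,-0.0005],"yaw": -0.22},
])

```text
time_s: 4.5
ee_pos: [0.5059, -0.0094, 0.0754]
eef_rot: [-3.141, 0.001, 2.911]
force: [-1.8, -2.0, 8.4]
grip_width: 0.0096
```

Run:
```python
from h import *
for i in range(4):
    imaging.camera('top');o=readout.get_obs();print({k:np.round(o[k],3) for k in('time_s','ee_pos','eef_rot','force','moment','grip_width')})
```

```text
{'time_s': np.float64(4.55), 'ee_pos': array([ 0.506, -0.009,  0.075]), 'eef_rot': array([-3.141e+00,  1.000e-03,  2.912e+00]), 'force': array([-2.997, -3.11 ,  8.206]), 'moment': array([-0.424,  0.516, -0.071]), 'grip_width': np.float64(0.01)}
{'time_s': np.float64(4.6), 'ee_pos': array([ 0.506, -0.009,  0.075]), 'eef_rot': array([-3.141e+00,  1.000e-03,  2.912e+00]), 'force': array([-2.673, -1.618,  8.617]), 'moment': array([-0.401,  0.526, -0.063]), 'grip_width': np.float64(0.01)}
{'time_s': np.float64(4.65), 'ee_pos': array([ 0.506, -0.009,  0.075]), 'eef_rot': array([-3.141e+00,  1.000e-03,  2.912e+00]), 'force': array([-2.618, -3.222,  9.344]), 'moment': array([-0.448,  0.475, -0.052]), 'grip_width': np.float64(0.01)}
{'time_s': np.float64(4.7), 'ee_pos': array([ 0.506, -0.009,  0.075]), 'eef_rot': array([-3.141e+00,  1.000e-03,  2.912e+00]), 'force': array([-2.695, -2.09 ,  9.149]), 'moment': array([-0.446,  0.52 , -0.022]), 'grip_width': np.float64(0.01)}
```

Turns freely: about 0.05 N m at 9 N downforce. The full turn ends near tool yaw 1.62, so I'll go to about 1.66.

Call:
arm_command([
  {"gripper": 0,"slide": [0,0,0],"yaw": -0.16},
  {"gripper": 0,"slide": [0,0,0],"yaw": -0.32},
  {"gripper": 0,"slide": [0,0,0],"yaw": -0.48},
  {"gripper": 0,"slide": [0,0,0],"yaw": -0.64},
  {"gripper": 0,"slide": [0,0,0],"yaw": -0.8},
  {"gripper": 0,"slide": [0,0,0],"yaw": -0.96},
  {"gripper": 0,"slide": [0,0,0],"yaw": -1.12},
  {"gripper": 0,"slide": [0,0,0],"yaw": -1.25},
])

```text
time_s: 5.7
ee_pos: [0.5058, -0.0095, 0.0754]
eef_rot: [3.142, 0.001, 1.657]
force: [-2.8, -3.0, 9.3]
grip_width: 0.0094
```

Run:
```python
from h import *
for i in range(3):
    imaging.camera('top');o=readout.get_obs();print({k:np.round(o[k],3) for k in('time_s','ee_pos','eef_rot','force','moment','grip_width')})
```

```text
{'time_s': np.float64(5.75), 'ee_pos': array([ 0.506, -0.01 ,  0.075]), 'eef_rot': array([3.142e+00, 1.000e-03, 1.651e+00]), 'force': array([-2.517, -2.876,  8.538]), 'moment': array([-0.79 ,  0.76 , -0.003]), 'grip_width': np.float64(0.009)}
{'time_s': np.float64(5.8), 'ee_pos': array([ 0.506, -0.01 ,  0.075]), 'eef_rot': array([3.142e+00, 1.000e-03, 1.658e+00]), 'force': array([-2.741, -3.985,  8.999]), 'moment': array([-0.787,  0.823, -0.033]), 'grip_width': np.float64(0.009)}
{'time_s': np.float64(5.85), 'ee_pos': array([ 0.506, -0.01 ,  0.075]), 'eef_rot': array([3.142e+00, 1.000e-03, 1.661e+00]), 'force': array([-4.103, -3.206,  8.611]), 'moment': array([-0.777,  0.761, -0.002]), 'grip_width': np.float64(0.01)}
```

Call:
arm_command([
  {"gripper": 0.4,"slide": [0,0,0],"yaw": 0},
  {"gripper": 0.4,"slide": [0,0,0],"yaw": 0},
  {"gripper": 0.4,"slide": [0,0,0],"yaw": 0},
  {"gripper": 0.4,"slide": [0,0,0],"yaw": 0},
  {"gripper": 0.4,"slide": [0,0,0.03],"yaw": 0},
  {"gripper": 0.4,"slide": [0,0,0.06],"yaw": 0},
  {"gripper": 0.4,"slide": [0,0,0.1],"yaw": 0},
  {"gripper": 0.4,"slide": [0,0,0.13],"yaw": 0},
])

```text
time_s: 6.85
ee_pos: [0.5058, -0.0092, 0.2066]
eef_rot: [3.141, 0.0, 1.662]
force: [0.5, -0.9, -0.6]
grip_width: 0.0377
```

Call:
arm_command([
  {"gripper": 0.4,"slide": [-0.05,0.03,0.0],"yaw": 0},
  {"gripper": 0.4,"slide": [-0.1,0.06,0.0],"yaw": 0},
  {"gripper": 0.4,"slide": [-0.12,0.12,0.0],"yaw": 0},
  {"gripper": 0.4,"slide": [-0.14,0.17,0.0],"yaw": 0},
  {"gripper": 0.4,"slide": [-0.15,0.22,0.0],"yaw": 0},
  {"gripper": 0.4,"slide": [-0.15,0.25,0.0],"yaw": 0},
  {"gripper": 0.4,"slide": [-0.15,0.25,0.0],"yaw": 0},
])

```text
time_s: 7.72
ee_pos: [0.3553, 0.2421, 0.2048]
eef_rot: [-3.141, 0.0, 1.665]
force: [-0.3, -0.3, -0.4]
grip_width: 0.0372
```

Run:
```python
from h import *
a=shot('top','top9');b=shot('scene','scene9');o=readout.get_obs();print(o['time_s'],o['ee_pos'],o['force'])
a=cv2.imread('pics/top9.png')[145:243,203:333]; b=cv2.imread('pics/scene9.png')[140:255,190:335]
cv2.imwrite('pics/fin.png',np.hstack([cv2.resize(a,(400,302),interpolation=cv2.INTER_CUBIC),cv2.resize(b,(381,302),interpolation=cv2.INTER_CUBIC)]))
```

```text
7.825 [0.35560688 0.24050721 0.20477154] [ 0.03602115 -0.16439358 -0.00378312]
```

View pics/fin.png

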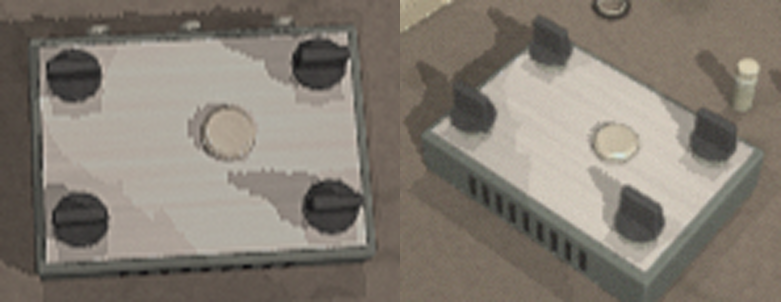

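The final view shows the fourth wing (80,218 left; 473,110 right) in line with the others and at the same height, with the flange unmoved at (228,132). The arm is clear and the wrist force is zero.

```bash
python3 -c "
from station import job
print(job.hand_in())"
```

```text
the job is handed in; nothing more can be done
None
```

The open fastener, at the corner nearest the robot on its left, is pushed in, turned clockwise and released, and by every check I made it is locked. The job is handed in; it gives no verdict.

- **Push:** I gripped the wing and pushed it down about 9.8 mm. The force was 8–9 N, about what the spring should give.
- **Turn:** I turned the gripper 1.47 rad clockwise, which brings the fastener to about 1.5 rad. The resistance was light, at most about 0.07 N m.
- **After release:** The last pictures show the wing in line with the other three and at about their height, and the flange where it was. I judged the height by eye and did not measure the 4.5 mm locked depth.
- **Arm:** It is well clear of everything and the wrist force reads about zero. The clock stood at about 7.8 s of the 40 s allowed.

My first two move calls were refused because some rows lacked the gripper value; nothing moved. The first approach stopped about 15 mm short, and I corrected it before going down.

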